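# Close the four steel canisters with their bamboo lids

## Task

Close the four open steel canisters on the counter: pick out the four bamboo lids with knobs, and put each one, knob up, on the canister of its own size (largest lid on the largest canister, and so on down), plug in the mouth and plate flat on the rim. Leave the canisters standing where they are, and do not move the measuring cup or the clear plastic lid.

Things in the scene. Friction and masses are not known exactly. Their poses are not given: they have to be found in the camera images.
- lid_64_mid (a point): Smallest of the four bamboo lids, knob up: round plate 64 mm across, 8 to 16 mm above the underside; below it a plug 38 mm across, 0 to 8 mm, tapered edge, on which it stands; on top a central upright cylindrical knob, 24 mm across, 16 to 46 mm. Point: on the axis, 23 mm above the underside (half-way up); z up through the knob. Belongs on the 56 mm canister.
- lid_82_mid (a point): Second smallest of the four bamboo lids, knob up: round plate 82 mm across, 8 to 16 mm above the underside; below it a plug 56 mm across, 0 to 8 mm, tapered edge, on which it stands; on top a central upright cylindrical knob, 24 mm across, 16 to 46 mm. Point: on the axis, 23 mm above the underside (half-way up); z up through the knob. Belongs on the 74 mm canister.
- lid_100_mid (a point): Second largest of the four bamboo lids, knob up: round plate 100 mm across, 8 to 16 mm above the underside; below it a plug 74 mm across, 0 to 8 mm, tapered edge, on which it stands; on top a central upright cylindrical knob, 24 mm across, 16 to 46 mm. Point: on the axis, 23 mm above the underside (half-way up); z up through the knob. Belongs on the 92 mm canister.
- lid_118_mid (a point): Largest of the four bamboo lids, knob up: round plate 118 mm across, 8 to 16 mm above the underside; below it a plug 92 mm across, 0 to 8 mm, tapered edge, on which it stands; on top a central upright cylindrical knob, 24 mm across, 16 to 46 mm. Point: on the axis, 23 mm above the underside (half-way up); z up through the knob. Belongs on the 110 mm canister.
- can_56_mouth (a point): Smallest of the four open round steel canisters, loose and upright: 56 mm outer, 50 mm inner diameter, 60 mm tall, straight sides, flat rim. Point: centre of the mouth, level with the rim; z up. Takes the 64 mm lid: the plate rests on the rim, the plug hangs in the mouth with 6 mm play all round, the lid's point then 15 mm above this one.
- can_74_mouth (a point): Second smallest of the four open round steel canisters, loose and upright: 74 mm outer, 68 mm inner diameter, 60 mm tall, straight sides, flat rim. Point: centre of the mouth, level with the rim; z up. Takes the 82 mm lid: the plate rests on the rim, the plug hangs in the mouth with 6 mm play all round, the lid's point then 15 mm above this one.
- can_92_mouth (a point): Second largest of the four open round steel canisters, loose and upright: 92 mm outer, 86 mm inner diameter, 60 mm tall, straight sides, flat rim. Point: centre of the mouth, level with the rim; z up. Takes the 100 mm lid: the plate rests on the rim, the plug hangs in the mouth with 6 mm play all round, the lid's point then 15 mm above this one.
- can_110_mouth (a point): Largest of the four open round steel canisters, loose and upright: 110 mm outer, 104 mm inner diameter, 60 mm tall, straight sides, flat rim. Point: centre of the mouth, level with the rim; z up. Takes the 118 mm lid: the plate rests on the rim, the plug hangs in the mouth with 6 mm play all round, the lid's point then 15 mm above this one.
- cup_mid (a point): Bystander: a small steel measuring cup, 54 mm wide at the rim, 38 mm tall, with a flat handle reaching 66 mm from its axis along its x. The point is on its axis, half-way up (19 mm). To be left where it is.
- clearlid_mid (a point): Bystander: the blender's clear plastic lid, a stepped disc of 100 mm diameter, 16 mm tall, with no knob. The point is on its axis, half-way up (8 mm). To be left where it is.
Things that resemble listed ones, but are neither listed nor needed, are in the scene too. What is shaped like the part that bears can_92_mouth but purple is not meant.

How it is judged (in metres and radians):
At the end, for the whole second after the job is handed in: Each of the four bamboo lids is seated on the canister of its own size: centred within 10 mm, plate flat on the rim (height within 3.5 mm, lid and canister upright within 4 degrees), released and at rest (horizontal distance between lid_64_mid and can_56_mouth below 0.01 m and z of lid_64_mid in the frame of can_56_mouth between 0.0115 and 0.0185 m and angle between each of lid_64_mid, can_56_mouth, lid_82_mid, can_74_mouth, lid_100_mid, can_92_mouth, lid_118_mid, can_110_mouth's own z axis and vertical below 0.07 rad and linear speed of each of lid_64, can_56, lid_82, can_74, lid_100, can_92, lid_118, can_110 below 0.02 m/s and horizontal distance between lid_82_mid and can_74_mouth below 0.01 m and z of lid_82_mid in the frame of can_74_mouth between 0.0115 and 0.0185 m and horizontal distance between lid_100_mid and can_92_mouth below 0.01 m and z of lid_100_mid in the frame of can_92_mouth between 0.0115 and 0.0185 m and horizontal distance between lid_118_mid and can_110_mouth below 0.01 m and z of lid_118_mid in the frame of can_110_mouth between 0.0115 and 0.0185 m); the robot touches nothing.
It fails at once if a canister is shifted by more than 40 mm or knocked over (distance of any of can_56_mouth, can_74_mouth, can_92_mouth, can_110_mouth from where it was at the start of the episode above 0.04 m).
It fails at once if the measuring cup is moved by more than 30 mm (distance of cup_mid from where it was at the start of the episode above 0.03 m).
It fails at once if the clear plastic lid is moved by more than 30 mm (distance of clearlid_mid from where it was at the start of the episode above 0.03 m).
It also fails if it takes over 106 s, if anything falls off the work surface, if the arm or the gripper's body presses on something with over 40 N, if the wrist force passes 120 N, or if a joint passes its speed limit or range.

## Robot

A 7-joint arm with a two-finger parallel gripper is mounted at the origin on the work surface. World frame = base frame: x ahead of the robot, y to its left, z up, the work surface at z = 0. Lengths are in mm, angles in rad, forces in N, time in s.
With the tool pointing down it reaches from about 400 to 850 mm from the base axis. Payload 4.5 kg.
Tool frame: the origin (TCP) lies at the centre of the arm's flange, where the gripper is bolted on; the fingertips stand 166 mm ahead of it and the grasp point (between the pads) lies 147 mm ahead of it (r.pinch_z is the x of the grasp point in the tool frame, in mm); x points along the fingers, y is the direction in which the jaws open and shut, and the axes are right-handed (so a half turn about x gives the same grasp; the last joint's range is limited). The gripper opens to 88 mm and grips with 3 to 60 N. Pads are 18 mm wide; open, the fingers measure 123 mm over their backs; the gripper's body (75 mm by 187 mm) begins 45 mm behind the grasp point.
Start: joints at [1.199, 0.689, -0.195, 1.565, 0.157, 0.902, -0.215], TCP at [246.745, -574.243, 404.743] pointing down, gripper open.
Joint ranges: [-3.01, 3.01], [-0.46, 2.08], [-1.47, 1.51], [0.13, 2.56], [-1, 4.14], [0.04, 2.09], [-2.66, 2.66]. Speed limits (rad/s): [2.57, 2.57, 3.14, 3.14, 3.14, 3.14, 3.14].

## Interface

Orientations are given as [roll, pitch, yaw] about the fixed x, y, z axes, in that order (R = Rz(yaw) Ry(pitch) Rx(roll)).
In Python, from rig import r gives the robot as it stands.
- The arm moves only by the tool drive_tool, never from a script. Its argument "deltas" is a list of rows, each a list of 5 numbers: the shift along the tool's x, y, z in m, then the turn about the tool's x in degrees, then the closure, from 0 (fully open) to 1 (shut). In form: [[x, y, z, roll, claw], ...]. A call has 1 to 8 rows; each row is the pose to reach, as a shift and turn from the pose commanded when the call began, along the tool's axes at that moment; what a row does not reach only later rows make up. A row lasts 1/12 s, in which the tool goes at most 41.7 mm and 7.16 degrees, less where a joint would pass 70% of its speed; a pose out of reach is approached as far as the arm can. A call with a gripper value outside its range is refused whole. The fingers move at their own pace and stop on an object; "force" is the grip in N (left out, the last holds). Time passes only in rows, so rows that repeat a pose let the fingers close. It gives the time, the measured TCP pose, the force and the opening at its end, in the units of the state.
- r.observe(): the state, without advancing time (a new reading comes with each control period).
- r.camera(name): name is "scene" or "top" or "wrist"; returns a dict with "frame" (400x640x3 uint8, blue, green, red), "intrinsics" (3x3 intrinsics, pixels), "eye" and "attitude" of the camera in the world. Camera axes: x right, y down, z forward; pixel columns grow to the right and rows downward; lengths in mm; the calibration is good to about 2 mm. The wrist camera is an equidistant fisheye: a pixel r from the principal point sees the ray r / f radians off the axis. A picture is of the moment at which its call begins. There is no depth.
- r.close_job(): hands the job in, once; it reports no verdict.
The state is a dict: "clock": time; "joints": joint angles; "qvel": joint speeds; "joint_efforts": joint torques, N m; "tcp_pos": TCP position; "tool_rot": TCP orientation; "contact_force": force on the tool from outside, world axes, zero at the start; "wrist_torque": the same for the moment, N m; "width": finger opening in mm.
Only numpy, scipy, OpenCV 4.12 (cv2) and the standard library are available. Lean on these libraries where they do the work, as an engineer would, in place of code of your own. Each camera call takes 0.05 s, during which the arm holds its last target. There are 200 camera calls.

## Working session

There is one attempt and no reset: what is moved stays moved. The work goes in short steps, Python scripts to look and compute and a tool call to move; the robot and the scene stay as the last step left them, time stands still between calls to the robot, and variables do not carry over. Pictures are saved under pics/ and viewed, about 12 in all and at most 16, crops included, and the job is handed in when it is done.

Besides the shell and the picture viewer there is one more tool, called after ">>>" as name(argument=value, ...) on one line, values as JSON. drive_tool: Moves the arm, as the interface text tells. Its arguments: {"type":"object","properties":{"deltas":{"type":"array","items":{"type":"array","items":{"type":"number"}}},"force":{"type":"number"}},"required":["deltas"]}

```bash
mkdir -p pics; cat > h.py <<'E'
import numpy as np, cv2
from rig import r
def snap(n,f):
    c=r.camera(n); cv2.imwrite('pics/'+f+'.png',c['frame']); return c
E
python3 - <<'E'
from h import *
import pickle
for n in('scene','top'):
    c=snap(n,n+'0'); pickle.dump(c,open(n+'0.pkl','wb')); print(n,c['intrinsics'],c['eye'],c['attitude'])
print(r.observe())
E
```

```text
scene [[382.90113821   0.         320.37276571]
 [  0.         382.90113821 197.78551443]
 [  0.           0.           1.        ]] [1295.73049896 -104.05538254 1144.84001318] [-2.51903598  0.0155573   1.28857824]
top [[398.10591258   0.         316.19309772]
 [  0.         398.10591258 195.49470199]
 [  0.           0.           1.        ]] [ 216.56983611   98.18466169 1591.72240182] [-2.94101607e+00  4.18960614e-04 -1.53995469e+00]
{'clock': 0.1, 'joints': array([ 1.19882963,  0.68991024, -0.19454972,  1.56621542,  0.15732387,
        0.90247799, -0.21510851]), 'qvel': array([ 0.0002296 ,  0.00020817,  0.0007915 , -0.00080033,  0.00072984,
       -0.00068879, -0.00047888]), 'joint_efforts': array([-3.25882262e-03, -5.28500783e+01, -1.27160367e+00, -1.53836846e+01,
       -5.25677903e-02,  1.89990591e-03,  5.61638535e-05]), 'tcp_pos': array([ 246.57919773, -573.99567818,  403.99099969]), 'tool_rot': array([-1.50104696,  1.56918043,  2.04641485]), 'contact_force': array([-1.336942  ,  0.75851077, -0.74666078]), 'wrist_torque': array([ 0.00875149, -0.00741131,  0.02945371]), 'width': 88.15443685671218}
```

View pics/top0.png

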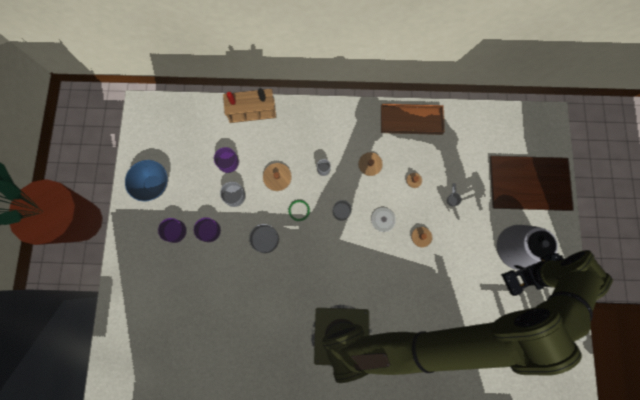

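View pics/scene0.png

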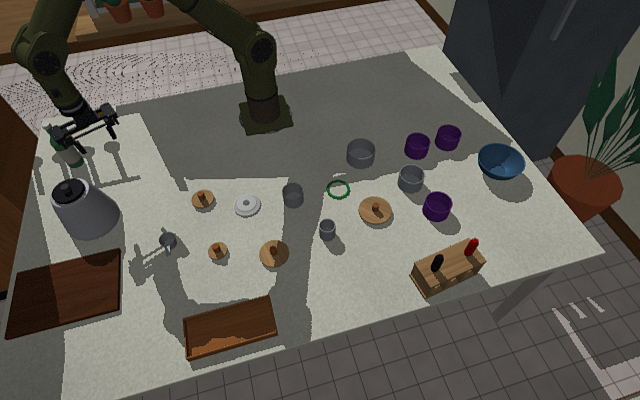

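```bash
cat >> h.py <<'E'
from scipy.spatial.transform import Rotation as Ro
def crop(src,x0,y0,w,h,s,f,gain=1.0):
    im=src[y0:y0+h,x0:x0+w]; im=cv2.resize(im,None,fx=s,fy=s,interpolation=cv2.INTER_CUBIC)
    im=cv2.convertScaleAbs(im,alpha=gain)
    for i in range(0,w,10):
        cv2.putText(im,str(x0+i),(i*s,8),0,.3,(0,0,255),1) if i%20==0 else 0; cv2.line(im,(i*s,10),(i*s,16),(0,0,255),1)
    for j in range(0,h,10):
        cv2.putText(im,str(y0+j),(0,j*s+4),0,.3,(0,0,255),1) if j%20==0 else 0; cv2.line(im,(22,j*s),(28,j*s),(0,0,255),1)
    cv2.imwrite('pics/'+f+'.png',im)
def proj(c,P):
    R=Ro.from_euler('xyz',c['attitude']).as_matrix(); p=(np.atleast_2d(P)-c['eye'])@R
    return np.stack([c['intrinsics'][0,0]*p[:,0]/p[:,2]+c['intrinsics'][0,2],c['intrinsics'][1,1]*p[:,1]/p[:,2]+c['intrinsics'][1,2]],1)
def back(c,u,v,z):
    R=Ro.from_euler('xyz',c['attitude']).as_matrix(); K=c['intrinsics']
    d=R@np.array([(u-K[0,2])/K[0,0],(v-K[1,2])/K[1,1],1]); e=np.array(c['eye']); return e+d*(z-e[2])/d[2]
E
python3 - <<'E'
from h import *
import pickle
t=pickle.load(open('top0.pkl','rb'));s=pickle.load(open('scene0.pkl','rb'))
g={'can56':(323,158,60,328,221),'can74':(342,206,60,292,185),'can92':(232,187,60,411,171),'can110':(264,234,60,361,144),'l118':(277,177,16,375,211),'l100':(370,164,16,274,255),'l64':(414,180,16,218,253),'l82':(421,237,16,203,200)}
for k,(u,v,z,a,b) in g.items(): print(k,back(t,u,v,z).round(),back(s,a,b,z).round())
crop(t['frame'],210,145,114,114,7,'ct1',1.4)if 0 else crop(t['frame'],210,140,230,115,3,'ct1',1.5)
crop(s['frame'],190,130,250,145,3,'cs1',1.5)
E
```

```text
can56 [682.  86.  60.] [642.  94.  60.]
can74 [489.   6.  60.] [460.  15.  60.]
can92 [552. 441.  60.] [523. 447.  60.]
can110 [370. 305.  60.] [342. 319.  60.]
l118 [609. 271.  16.] [624. 273.  16.]
l100 [ 675. -108.   16.] [ 691. -106.   16.]
l64 [ 613. -287.   16.] [ 630. -282.   16.]
l82 [ 382. -311.   16.] [ 399. -307.   16.]
```

View pics/ct1.png

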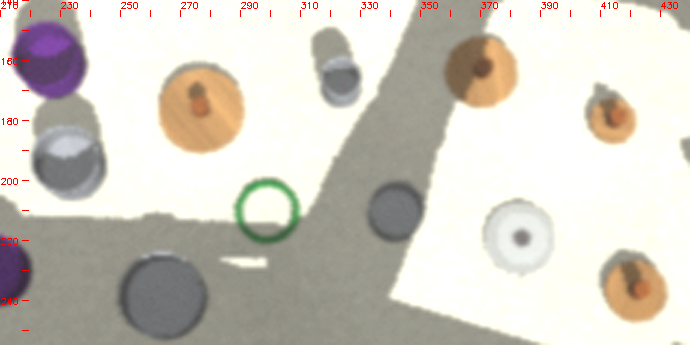

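View pics/cs1.png

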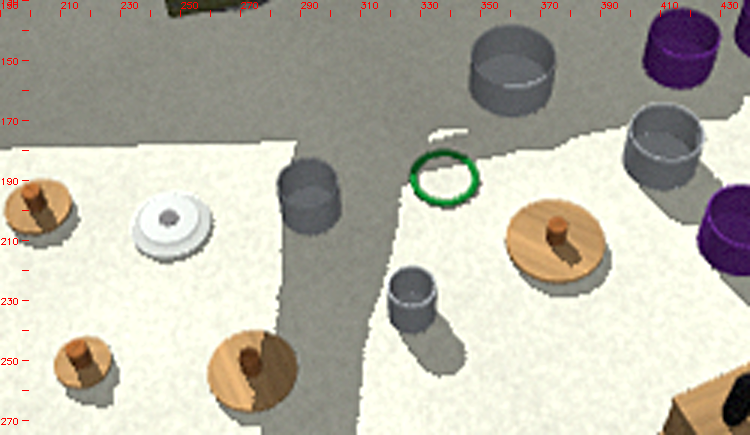

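```bash
cat > ov.py <<'E'
from h import *
import pickle,sys
t=pickle.load(open('top0.pkl','rb'));s=pickle.load(open('scene0.pkl','rb'))
def circ(x,y,z,d):
    a=np.linspace(0,2*np.pi,60); return np.stack([x+d/2*np.cos(a),y+d/2*np.sin(a),0*a+z],1)
def overlay(est,tag):
    out=[]
    for c,(x0,y0,w,h) in((t,(210,140,230,115)),(s,(190,130,250,145))):
        S=3; im=cv2.convertScaleAbs(cv2.resize(c['frame'][y0:y0+h,x0:x0+w],None,fx=S,fy=S,interpolation=cv2.INTER_CUBIC),alpha=1.5)
        for k,(x,y) in est.items():
            d=int(k[1:])
            L=[(60,d,(0,0,255)),(0,d,(255,0,0))] if k[0]=='c' else [(16,d,(0,0,255)),(8,d,(255,0,0)),(46,24,(0,255,0))]
            for z,D,col in L:
                p=(proj(c,circ(x,y,z,D))-[x0,y0]+.5)*S
                cv2.polylines(im,[(p*8).astype(np.int32)],True,col,1,cv2.LINE_AA,3)
        out.append(im)
    w=max(i.shape[1] for i in out)
    cv2.imwrite('pics/'+tag+'.png',out[0]);cv2.imwrite('pics/'+tag+'s.png',out[1])
E
cat > e1.py <<'E'
from ov import *
g={'c56':(323.5,165.5,60,327.3,225.7),'c74':(341.5,210.5,60,293,190),'c92':(232.3,192.5,60,411.3,174.3),'c110':(264,238,60,360.7,149),'l118':(277,176,16,375.2,209.5),'l100':(370.3,163,16,274,253.3),'l64':(413.7,179.3,16,217.7,250),'l82':(421.3,236.3,16,203,198.5)}
est={}
for k,(u,v,z,a,b) in g.items():
    A=back(t,u,v,z);B=back(s,a,b,z);print(k,A.round(),B.round());est[k]=((A+B)/2)[:2]
overlay(est,'ov1'); pickle.dump(est,open('est.pkl','wb'))
E
python3 e1.py
```

```text
c56 [651.  83.  60.] [659.  87.  60.]
c74 [471.   8.  60.] [482.  13.  60.]
c92 [530. 439.  60.] [538. 442.  60.]
c110 [355. 304.  60.] [367. 309.  60.]
l118 [613. 271.  16.] [618. 276.  16.]
l100 [ 680. -109.   16.] [ 685. -104.   16.]
l64 [ 616. -286.   16.] [ 619. -281.   16.]
l82 [ 385. -312.   16.] [ 392. -306.   16.]
```

View pics/ov1s.png

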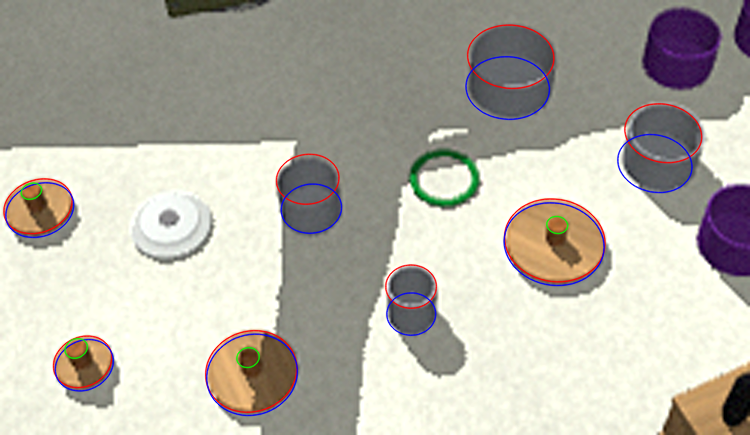

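View pics/ov1.png

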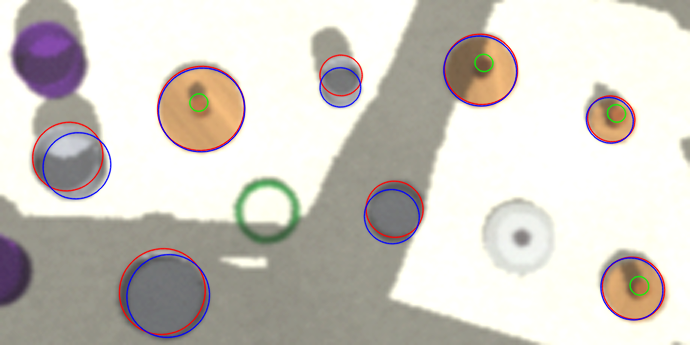

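```bash
cat >> h.py <<'E'
def go(P):
    o=r.observe(); R=Ro.from_euler('xyz',o['tool_rot']).as_matrix(); return (R.T@(np.array(P)-o['tcp_pos'])/1000).round(4)
def pinch(o):
    return o['tcp_pos']+Ro.from_euler('xyz',o['tool_rot']).as_matrix()[:,0]*r.pinch_z
E
python3 - <<'E'
from h import *
import pickle
e=pickle.load(open('est.pkl','rb')); print({k:v.round(1) for k,v in e.items()})
o=r.observe(); print(Ro.from_euler('xyz',o['tool_rot']).as_matrix().round(4)); print(go([*e['l82'],330]), pinch(o))
c=r.camera('wrist'); print(c['intrinsics'],c['eye'],Ro.from_euler('xyz',c['attitude']).as_matrix().round(3))
E
```

```text
{'c56': array([654.9,  85. ]), 'c74': array([476.8,  10.6]), 'c92': array([533.7, 440.3]), 'c110': array([360.9, 306.2]), 'l118': array([615.4, 273.8]), 'l100': array([ 682.1, -106.7]), 'l64': array([ 617.6, -283.6]), 'l82': array([ 388.4, -308.9])}
[[-7.000e-04  3.948e-01 -9.188e-01]
 [ 1.400e-03 -9.188e-01 -3.948e-01]
 [-1.000e+00 -1.600e-03  1.000e-04]]
[ 0.0743 -0.1874 -0.2349] [ 246.47021028 -573.78407446  256.691192  ]
[[309.70691629   0.         318.48278815]
 [  0.         309.70691629 204.72431651]
 [  0.           0.           1.        ]] [ 321.36734816 -542.47234818  383.18561418] [[ 0.394 -0.874 -0.285]
 [-0.919 -0.375 -0.12 ]
 [-0.002  0.309 -0.951]]
```

>>> drive_tool(deltas=[[0,-0.03,-0.02,6,0.4],[0,-0.06,-0.06,12,0.4],[0.01,-0.09,-0.09,18,0.4],[0.03,-0.115,-0.135,23.25,0.4],[0.05,-0.15,-0.175,23.25,0.4],[0.07,-0.17,-0.215,23.25,0.4],[0.074,-0.187,-0.235,23.25,0.4],[0.074,-0.187,-0.235,23.25,0.4]], force=25)

```text
clock: 0.82
tcp_pos: [390.4, -306.1, 329.6]
tool_rot: [-1.406, 1.568, 1.739]
contact_force: [1.0, 0.7, -1.3]
width: 53.1
```

```bash
cat >> h.py <<'E'
def fproj(c,P):
    R=Ro.from_euler('xyz',c['attitude']).as_matrix(); p=(np.atleast_2d(P)-c['eye'])@R; K=c['intrinsics']
    q=np.hypot(p[:,0],p[:,1]); th=np.arctan2(q,p[:,2]); return np.stack([K[0,0]*th*p[:,0]/q+K[0,2],K[1,1]*th*p[:,1]/q+K[1,2]],1)
def wov(e,f):
    "wrist picture with the expected outlines drawn"
    c=r.camera('wrist'); im=cv2.convertScaleAbs(c['frame'],alpha=1.3); a=np.linspace(0,2*np.pi,60)
    for k,(x,y) in e.items():
        d=int(k[1:])
        for z,D,col in ([(60,d,(0,0,255)),(0,d,(255,0,0))] if k[0]=='c' else [(16,d,(0,0,255)),(46,24,(0,255,0))]):
            p=fproj(c,np.stack([x+D/2*np.cos(a),y+D/2*np.sin(a),0*a+z],1))
            cv2.polylines(im,[(p*8+4).astype(np.int32)],True,col,1,cv2.LINE_AA,3)
    cv2.imwrite('pics/'+f+'.png',im); return c
E
python3 - <<'E'
from h import *
import pickle
e=pickle.load(open('est.pkl','rb')); o=r.observe();print(o['tcp_pos'],o['clock'],o['width'],Ro.from_euler('xyz',o['tool_rot']).as_matrix().round(4)); wov(e,'w1')
E
```

```text
[ 390.40999516 -306.10839906  329.61698042] 0.8167 53.129052965500165 [[-4.0e-04  3.6e-03 -1.0e+00]
 [ 2.3e-03 -1.0e+00 -3.6e-03]
 [-1.0e+00 -2.3e-03  4.0e-04]]
```

View pics/w1.png

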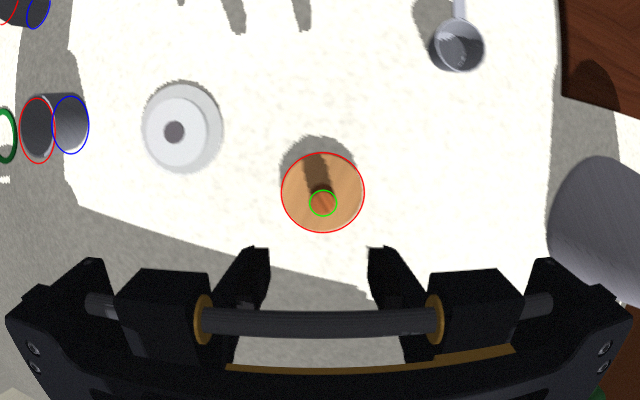

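>>> drive_tool(deltas=[[0.03,0,0,0,0.4],[0.06,0,0,0,0.4],[0.09,0,0,0,0.4],[0.1,0,0,0,0.4],[0.105,0,0,0,0.4],[0.105,0,0,0,0.4]])

```text
clock: 1.37
tcp_pos: [388.7, -309.8, 225.3]
tool_rot: [-0.51, 1.57, 2.631]
contact_force: [-0.1, 0.5, 1.0]
width: 53.0
```

>>> drive_tool(deltas=[[0.025,-0.001,0,0,0.4],[0.038,-0.001,0,0,0.4],[0.038,-0.001,0,0,0.4],[0.038,-0.001,0,0,1],[0.038,-0.001,0,0,1],[0.038,-0.001,0,0,1],[0.038,-0.001,0,0,1],[0.038,-0.001,0,0,1]], force=25)

```text
clock: 2.03
tcp_pos: [389.1, -309.0, 188.6]
tool_rot: [2.461, 1.569, -0.681]
contact_force: [-0.3, -0.5, 5.9]
width: 23.2
```

>>> drive_tool(deltas=[[-0.01,0,0,0,1],[-0.03,0,0,0,1],[-0.06,0,0,0,1],[-0.09,0,0,0,1],[-0.115,0,0,0,1],[-0.12,0,0,0,1],[-0.12,0,0,0,1]])

```text
clock: 2.62
tcp_pos: [389.1, -308.9, 309.8]
tool_rot: [2.541, 1.567, -0.6]
contact_force: [0.1, 0.3, -1.2]
width: 23.6
```

>>> drive_tool(deltas=[[0,-0.01,-0.003,0,1],[0,-0.03,-0.008,0,1],[0,-0.06,-0.016,0,1],[0,-0.095,-0.026,0,1],[0,-0.13,-0.036,0,1],[0,-0.165,-0.045,0,1],[0,-0.2,-0.055,0,1],[0,-0.235,-0.065,0,1]])

```text
clock: 3.28
tcp_pos: [453.2, -71.0, 306.2]
tool_rot: [-0.112, 1.567, 3.03]
contact_force: [0.0, 0.3, -0.8]
width: 23.1
```

>>> drive_tool(deltas=[[0,-0.03,-0.008,0,1],[0,-0.055,-0.015,0,1],[0,-0.075,-0.02,0,1],[0,-0.085,-0.023,0,1],[0,-0.085,-0.023,0,1],[0,-0.085,-0.023,0,1],[0,-0.085,-0.023,0,1]])

```text
clock: 3.87
tcp_pos: [476.1, 9.8, 307.3]
tool_rot: [0.692, 1.568, -2.452]
contact_force: [0.9, 0.5, -1.1]
width: 23.1
```

```bash
cat > w.py <<'E'
from h import *
import pickle,sys
# draws cans on a zoomed wrist view; held lid drawn (cyan) as if centred under the TCP
def look(f,d,zdrop=187,s=1.0,c0=None):
    e=pickle.load(open('est.pkl','rb')); c=wov(e,f); o=r.observe(); R=Ro.from_euler('xyz',o['tool_rot']).as_matrix()
    im=cv2.imread('pics/'+f+'.png'); a=np.linspace(0,2*np.pi,60)
    for x,D,col in((zdrop-16,d,(255,255,0)),(zdrop-46,24,(0,255,0))):
        P=o['tcp_pos']+np.stack([0*a+x,D/2*np.cos(a),D/2*np.sin(a)],1)@R.T
        cv2.polylines(im,[(fproj(c,P)*8+4).astype(np.int32)],True,col,1,cv2.LINE_AA,3)
    cv2.imwrite('pics/'+f+'.png',im); print(o['tcp_pos'],o['clock'])
E
python3 -c "
from w import *
look('w2',82)"
```

```text
[476.22221054   9.55740008 307.42829372] 3.9167
```

View pics/w2.png

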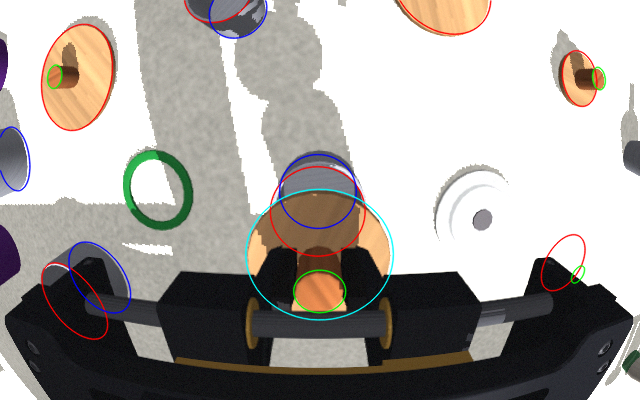

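>>> drive_tool(deltas=[[0.015,-0.001,0,0,1],[0.035,-0.001,0,0,1],[0.05,-0.001,0,0,1],[0.058,-0.001,0,0,1],[0.062,-0.001,0,0,1],[0.065,-0.001,0,0,1],[0.067,-0.001,0,0,1],[0.067,-0.001,0,0,1]])

```text
clock: 4.58
tcp_pos: [477.3, 11.9, 241.0]
tool_rot: [2.931, 1.569, -0.211]
contact_force: [1.2, -0.4, -0.4]
width: 23.0
```

>>> drive_tool(deltas=[[0.0005,0,0,0,1],[0.001,0,0,0,0.7],[0.001,0,0,0,0.4],[0.001,0,0,0,0.4],[0.001,0,0,0,0.4],[-0.03,0,0,0,0.4],[-0.06,0,0,0,0.4],[-0.09,0,0,0,0.4]])

```text
clock: 5.25
tcp_pos: [476.3, 12.4, 331.4]
tool_rot: [0.05, 1.568, -3.092]
contact_force: [-0.7, 0.4, -0.0]
width: 53.0
```

```bash
python3 -c "
from h import *
o=r.observe();print(o['tcp_pos'],go([617.6,-283.6,310]))"
```

```text
[476.25178991  12.40420921 331.37625692] [ 0.0211  0.296  -0.1413]
```

>>> drive_tool(deltas=[[0,0.035,-0.017,0,0.4],[0,0.07,-0.034,0,0.4],[0,0.105,-0.05,0,0.4],[0,0.14,-0.067,0,0.4],[0.01,0.175,-0.084,0,0.4],[0.02,0.21,-0.1,0,0.4],[0.021,0.245,-0.117,0,0.4],[0.021,0.275,-0.132,0,0.4]])

```text
clock: 5.92
tcp_pos: [608.6, -265.3, 308.7]
tool_rot: [-0.009, 1.569, 3.131]
contact_force: [1.1, -0.3, -0.1]
width: 52.8
```

>>> drive_tool(deltas=[[0,0.021,-0.009,0,0.4],[0,0.021,-0.009,0,0.4],[0,0.021,-0.009,0,0.4],[0,0.021,-0.009,0,0.4]])

```text
clock: 6.25
tcp_pos: [617.5, -282.2, 309.2]
tool_rot: [-0.944, 1.568, 2.199]
contact_force: [0.1, -0.6, 0.2]
width: 53.0
```

```bash
python3 -c "
from w import *
look('w3',1)
c=snap('top','t1');crop(c['frame'],300,140,140,115,5,'t1c',1.3)"
```

```text
[ 617.63644123 -281.66420252  309.42450227] 6.3
```

View pics/w3.png

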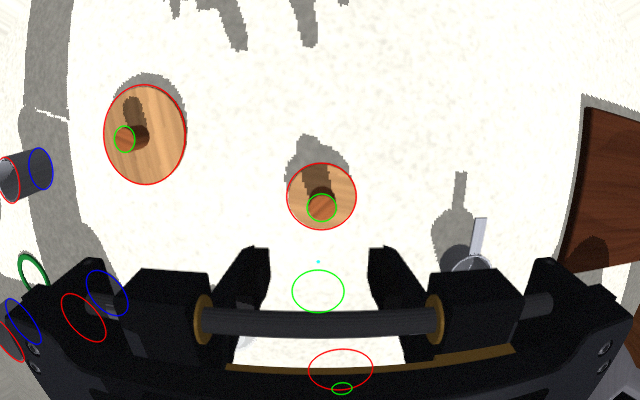

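>>> drive_tool(deltas=[[0.035,0.001,0,0,0.4],[0.07,0.0015,0,0,0.4],[0.1,0.0015,0,0,0.4],[0.115,0.0015,0,0,0.4],[0.121,0.0015,0,0,0.4],[0.121,0.0015,0,0,0.4],[0.121,0.0015,0,0,0.4],[0.121,0.0015,0,0,1]])

```text
clock: 7.02
tcp_pos: [618.8, -285.5, 190.9]
tool_rot: [2.711, 1.567, -0.43]
contact_force: [0.2, -0.5, 1.2]
width: 48.2
```

>>> drive_tool(deltas=[[0,0,0,0,1],[0,0,0,0,1],[0,0,0,0,1],[0,0,0,0,1],[-0.01,0,0,0,1],[-0.03,0,0,0,1],[-0.06,0,0,0,1],[-0.09,0,0,0,1]])

```text
clock: 7.68
tcp_pos: [617.4, -285.0, 279.5]
tool_rot: [-0.365, 1.569, 2.777]
contact_force: [0.6, 1.3, -0.6]
width: 23.3
```

>>> drive_tool(deltas=[[-0.02,0,0,0,1],[-0.03,0,0,0,1],[-0.03,0,0,0,1]])

```text
clock: 7.93
tcp_pos: [618.6, -285.6, 311.9]
tool_rot: [2.733, 1.565, -0.409]
contact_force: [0.4, -0.3, -0.9]
width: 23.6
```

```bash
python3 -c "
from h import *
o=r.observe();print(o['tcp_pos'],o['width'],go([654.9,85,310]))"
```

```text
[ 618.5682426  -285.60101499  311.85838279] 23.63447919583319 [ 0.0012 -0.3706 -0.0363]
```

>>> drive_tool(deltas=[[0,-0.01,-0.001,0,1],[0,-0.03,-0.003,0,1],[0,-0.065,-0.006,0,1],[0,-0.1,-0.01,0,1],[0,-0.135,-0.013,0,1],[0,-0.17,-0.017,0,1],[0,-0.205,-0.02,0,1],[0,-0.24,-0.024,0,1]])

```text
clock: 8.6
tcp_pos: [640.7, -42.4, 306.4]
tool_rot: [-0.141, 1.566, 3.001]
contact_force: [0.5, 0.1, 0.3]
width: 23.5
```

>>> drive_tool(deltas=[[0,-0.035,-0.003,0,1],[0,-0.07,-0.006,0,1],[0,-0.1,-0.01,0,1],[0,-0.12,-0.012,0,1],[0,-0.13,-0.012,0,1],[0,-0.13,-0.012,0,1],[0,-0.13,-0.012,0,1],[0,-0.13,-0.012,0,1]])

```text
clock: 9.27
tcp_pos: [653.5, 82.3, 308.1]
tool_rot: [1.08, 1.568, -2.064]
contact_force: [-0.7, -0.5, -1.0]
width: 23.2
```

```bash
python3 -c "
from w import *
look('w4',64)
print(go([654.9,85,245]))"
```

```text
[653.68907235  82.01285905 308.38478574] 9.3167
[ 0.0634 -0.0031 -0.0013]
```

View pics/w4.png

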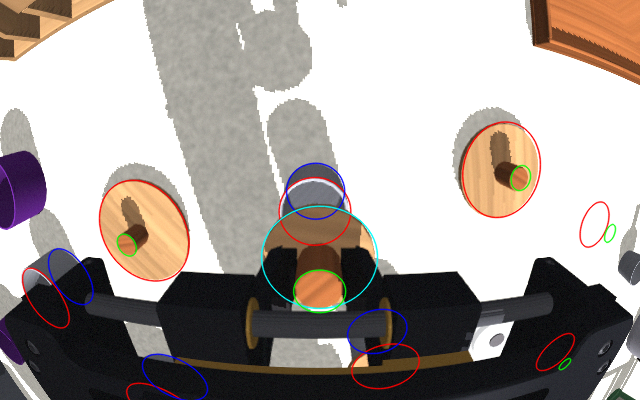

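>>> drive_tool(deltas=[[0.015,-0.002,-0.001,0,1],[0.035,-0.003,-0.001,0,1],[0.05,-0.003,-0.001,0,1],[0.056,-0.003,-0.001,0,1],[0.06,-0.003,-0.001,0,1],[0.063,-0.003,-0.001,0,1],[0.066,-0.003,-0.001,0,1],[0.066,-0.003,-0.001,0,1]])

```text
clock: 9.98
tcp_pos: [655.0, 87.5, 242.9]
tool_rot: [2.91, 1.57, -0.232]
contact_force: [-0.3, -0.6, -0.7]
width: 23.4
```

>>> drive_tool(deltas=[[0.001,0,0,0,1],[0.002,0,0,0,1],[0.002,0,0,0,1]])

```text
clock: 10.23
tcp_pos: [655.1, 87.9, 241.4]
tool_rot: [-3.091, 1.569, 0.051]
contact_force: [-0.8, -0.8, 1.3]
width: 23.0
```

>>> drive_tool(deltas=[[0,0.0015,0,0,1],[0,0.0025,0,0,1],[0,0.0025,0,0,1],[0,0.0025,0,0,1]])

```text
clock: 10.57
tcp_pos: [655.3, 85.9, 241.4]
tool_rot: [-2.631, 1.569, 0.511]
contact_force: [0.5, 2.5, 5.5]
width: 23.5
```

>>> drive_tool(deltas=[[0.001,0,0,0,0.7],[0.001,0,0,0,0.4],[0.001,0,0,0,0.4],[0.001,0,0,0,0.4],[-0.03,0,0,0,0.4],[-0.06,0,0,0,0.4],[-0.09,0,0,0,0.4],[-0.09,0,0,0,0.4]])

```text
clock: 11.23
tcp_pos: [657.0, 84.9, 336.7]
tool_rot: [-3.065, 1.56, 0.076]
contact_force: [0.8, -0.5, 0.4]
width: 53.4
```

```bash
python3 -c "
from h import *
o=r.observe();print(o['tcp_pos'],o['width'],go([682.1,-106.7,310]))"
```

```text
[656.95487536  84.93335981 336.68955138] 53.361966980594936 [ 0.0268  0.1916 -0.025 ]
```

>>> drive_tool(deltas=[[0,0.03,-0.004,0,0.4],[0,0.065,-0.009,0,0.4],[0,0.1,-0.013,0,0.4],[0,0.135,-0.018,0,0.4],[0.01,0.165,-0.022,0,0.4],[0.02,0.185,-0.025,0,0.4],[0.022,0.1915,-0.025,0,0.4],[0.022,0.1915,-0.025,0,0.4]])

```text
clock: 11.9
tcp_pos: [678.9, -108.7, 307.3]
tool_rot: [0.414, 1.568, -2.732]
contact_force: [0.1, 0.6, 0.5]
width: 53.2
```

>>> drive_tool(deltas=[[0,0,0,0,0.4],[0,0,0,0,0.4]])

```text
clock: 12.07
tcp_pos: [680.1, -103.3, 309.0]
tool_rot: [-1.807, 1.569, 1.338]
contact_force: [-0.4, 0.5, 0.6]
width: 52.7
```

```bash
python3 -c "
from w import *
look('w5',1)
print(go([682.1,-106.7,188]))
"
```

```text
[ 680.20557902 -103.28783604  309.22034486] 12.1167
[ 0.1212  0.0036 -0.0018]
```

View pics/w5.png

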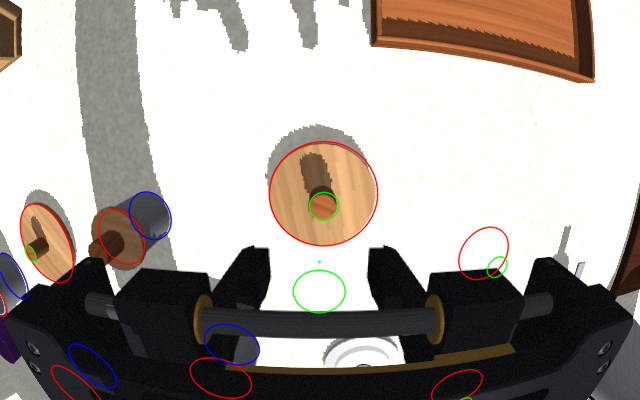

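>>> drive_tool(deltas=[[0.03,0,0,0,0.4],[0.06,0,0,0,0.4],[0.08,0,0,0,0.4],[0.09,0,0,0,0.4],[0.095,0,0,0,0.4],[0.095,0,0,0,0.4],[0.095,0,0,0,0.4],[0.095,0,0,0,0.4]])

```text
clock: 12.78
tcp_pos: [680.6, -106.1, 215.4]
tool_rot: [2.989, 1.568, -0.152]
contact_force: [0.8, 0.3, -0.1]
width: 52.6
```

>>> drive_tool(deltas=[[0.015,0,-0.001,0,0.4],[0.025,0,-0.001,0,0.4],[0.027,0,-0.001,0,0.4],[0.027,0,-0.001,0,0.4],[0.027,0,-0.001,0,1],[0.027,0,-0.001,0,1],[0.027,0,-0.001,0,1],[0.027,0,-0.001,0,1]], force=30)

```text
clock: 13.45
tcp_pos: [681.0, -106.2, 187.1]
tool_rot: [2.879, 1.57, -0.262]
contact_force: [0.1, -1.2, -0.2]
width: 28.5
```

>>> drive_tool(deltas=[[0,0,0,0,1],[-0.01,0,0,0,1],[-0.03,0,0,0,1],[-0.06,0,0,0,1],[-0.09,0,0,0,1],[-0.115,0,0,0,1],[-0.12,0,0,0,1],[-0.12,0,0,0,1]])

```text
clock: 14.12
tcp_pos: [681.5, -106.4, 309.5]
tool_rot: [2.99, 1.566, -0.151]
contact_force: [0.2, -0.3, -1.3]
width: 23.0
```

```bash
python3 -c "
from h import *
o=r.observe();print(o['tcp_pos'],o['width'],go([533.7,440.3,310]))"
```

```text
[ 681.50853146 -106.37908528  309.4940897 ] 23.02690376208063 [-0.0016 -0.5467  0.1479]
```

>>> drive_tool(deltas=[[-0.005,-0.01,0.003,0,1],[-0.01,-0.03,0.008,0,1],[-0.02,-0.06,0.016,0,1],[-0.02,-0.095,0.026,0,1],[-0.02,-0.13,0.035,0,1],[-0.02,-0.165,0.045,0,1],[-0.02,-0.2,0.054,0,1],[-0.02,-0.235,0.064,0,1]])

```text
clock: 14.78
tcp_pos: [615.0, 131.2, 324.9]
tool_rot: [0.104, 1.567, -3.037]
contact_force: [0.8, 0.4, -0.8]
width: 23.4
```

>>> drive_tool(deltas=[[0,-0.035,0.01,0,1],[0,-0.07,0.019,0,1],[0,-0.105,0.029,0,1],[0,-0.14,0.038,0,1],[0,-0.175,0.047,0,1],[0,-0.21,0.057,0,1],[0,-0.245,0.066,0,1],[0,-0.275,0.075,0,1]])

```text
clock: 15.45
tcp_pos: [539.1, 407.0, 324.6]
tool_rot: [0.257, 1.567, -2.882]
contact_force: [-0.9, -0.0, -1.1]
width: 22.9
```

>>> drive_tool(deltas=[[0.005,-0.02,0.005,0,1],[0.015,-0.032,0.008,0,1],[0.02,-0.036,0.009,0,1],[0.02,-0.036,0.009,0,1],[0.02,-0.036,0.009,0,1],[0.02,-0.036,0.009,0,1],[0.02,-0.036,0.009,0,1],[0.02,-0.036,0.009,0,1]])

```text
clock: 16.12
tcp_pos: [533.8, 438.5, 307.3]
tool_rot: [2.872, 1.57, -0.272]
contact_force: [-0.3, 0.7, -0.9]
width: 23.4
```

```bash
python3 -c "
from w import *
look('w6',100)
print(go([533.7,440.3,245]))
"
```

```text
[533.53248377 438.82527961 307.24426339] 16.1667
[ 0.0622 -0.0015 -0.0001]
```

View pics/w6.png

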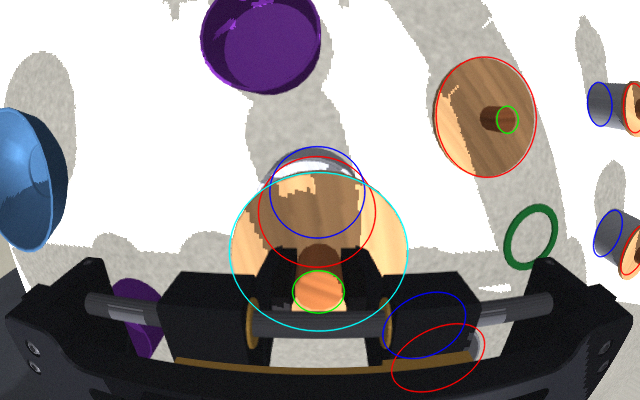

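>>> drive_tool(deltas=[[0.015,-0.001,0,0,1],[0.035,-0.001,0,0,1],[0.05,-0.001,0,0,1],[0.056,-0.001,0,0,1],[0.06,-0.001,0,0,1],[0.064,-0.001,0,0,1],[0.067,-0.001,0,0,1],[0.067,-0.001,0,0,1]])

```text
clock: 16.83
tcp_pos: [533.0, 440.8, 239.9]
tool_rot: [-2.611, 1.57, 0.53]
contact_force: [-0.2, 0.3, -0.7]
width: 23.2
```

>>> drive_tool(deltas=[[0.0005,0,0,0,1],[0.001,0,0,0,1]])

```text
clock: 17.0
tcp_pos: [533.1, 441.0, 239.4]
tool_rot: [-2.537, 1.57, 0.604]
contact_force: [0.8, 0.0, -0.1]
width: 23.3
```

Grasp was at about 187.1, so contact is due near 239; lower a little, then release.

>>> drive_tool(deltas=[[0.001,0,0,0,1],[0.001,0,0,0,1],[0.001,0,0,0,0.7],[0.001,0,0,0,0.4],[0.001,0,0,0,0.4],[0.001,0,0,0,0.4],[-0.03,0,0,0,0.4],[-0.06,0,0,0,0.4]])

```text
clock: 17.67
tcp_pos: [532.0, 440.4, 297.3]
tool_rot: [0.717, 1.566, -2.424]
contact_force: [0.9, 0.3, 0.1]
width: 52.7
```

>>> drive_tool(deltas=[[-0.03,0,0,0,0.4],[-0.03,0,0,0,0.4],[-0.03,0,0,0,0.4]])

```text
clock: 17.92
tcp_pos: [533.4, 441.1, 330.8]
tool_rot: [-2.477, 1.566, 0.665]
contact_force: [0.0, -0.5, -0.3]
width: 53.0
```

```bash
python3 -c "
from h import *
o=r.observe();print(o['tcp_pos'],o['width'],go([615.4,273.8,310]))"
```

```text
[533.436065   441.14357008 330.76512779] 52.97078291741747 [ 0.0206  0.1674 -0.0819]
```

>>> drive_tool(deltas=[[0,0.03,-0.015,0,0.4],[0,0.065,-0.032,0,0.4],[0,0.1,-0.049,0,0.4],[0,0.135,-0.066,0,0.4],[0.015,0.16,-0.078,0,0.4],[0.04,0.1675,-0.082,0,0.4],[0.07,0.1675,-0.082,0,0.4],[0.09,0.1675,-0.082,0,0.4]])

```text
clock: 18.58
tcp_pos: [614.1, 271.2, 234.9]
tool_rot: [0.504, 1.566, -2.641]
contact_force: [-0.4, 0.6, 0.2]
width: 52.7
```

>>> drive_tool(deltas=[[0.02,0,0,0,0.4],[0.025,0,0,0,0.4],[0.025,0,0,0,0.4],[0.025,0,0,0,0.4],[0.025,0,0,0,0.4]])

```text
clock: 19.0
tcp_pos: [615.3, 273.5, 214.8]
tool_rot: [-2.855, 1.569, 0.286]
contact_force: [0.1, 0.3, 0.5]
width: 52.9
```

```bash
python3 -c "
from h import *
o=r.observe();print(o['tcp_pos'],o['width'],go([615.4,273.8,187.5]))"
```

```text
[615.30989486 273.53296585 214.75072873] 52.85569149348555 [ 0.0273 -0.0003 -0.    ]
```

>>> drive_tool(deltas=[[0.015,0,0,0,0.4],[0.025,0,0,0,0.4],[0.027,0,0,0,0.4],[0.027,0,0,0,0.4],[0.027,0,0,0,1],[0.027,0,0,0,1],[0.027,0,0,0,1],[0.027,0,0,0,1]], force=35)

```text
clock: 19.67
tcp_pos: [615.0, 273.4, 187.1]
tool_rot: [-2.802, 1.57, 0.34]
contact_force: [-0.0, 0.1, 0.2]
width: 28.5
```

>>> drive_tool(deltas=[[0,0,0,0,1],[-0.01,0,0,0,1],[-0.03,0,0,0,1],[-0.06,0,0,0,1],[-0.09,0,0,0,1],[-0.115,0,0,0,1],[-0.12,0,0,0,1],[-0.12,0,0,0,1]])

```text
clock: 20.33
tcp_pos: [615.5, 273.5, 309.3]
tool_rot: [-2.736, 1.566, 0.406]
contact_force: [-0.8, 1.4, -2.3]
width: 23.1
```

```bash
python3 -c "
from h import *
o=r.observe();print(o['tcp_pos'],o['width'],go([360.9,306.2,310]))"
```

```text
[615.47350694 273.46601706 309.29937027] 23.147918833368966 [-0.0017 -0.0327  0.2546]
```

>>> drive_tool(deltas=[[0,-0.001,0.01,0,1],[0,-0.004,0.03,0,1],[0,-0.008,0.06,0,1],[0,-0.012,0.095,0,1],[0,-0.017,0.13,0,1],[0,-0.021,0.165,0,1],[0,-0.026,0.2,0,1],[0,-0.03,0.23,0,1]])

```text
clock: 21.0
tcp_pos: [381.7, 303.0, 305.4]
tool_rot: [0.601, 1.566, -2.54]
contact_force: [-0.1, 1.5, -0.9]
width: 22.9
```

>>> drive_tool(deltas=[[0,-0.002,0.018,0,1],[0,-0.003,0.0245,0,1],[0,-0.003,0.0245,0,1],[0,-0.003,0.0245,0,1],[0,-0.003,0.0245,0,1],[0,-0.003,0.0245,0,1],[0,-0.003,0.0245,0,1],[0,-0.003,0.0245,0,1]])

```text
clock: 21.67
tcp_pos: [361.1, 306.1, 306.6]
tool_rot: [-3.102, 1.57, 0.039]
contact_force: [1.0, 0.4, -1.2]
width: 23.0
```

```bash
python3 -c "
from w import *
look('w7',118)
print(go([360.9,306.2,245]))
"
```

```text
[360.88813722 306.11574523 306.65952801] 21.7167
[ 0.0617 -0.0001  0.    ]
```

View pics/w7.png

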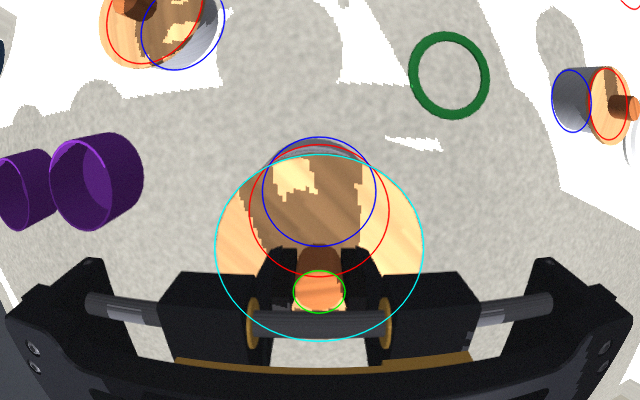

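>>> drive_tool(deltas=[[0.015,0,0,0,1],[0.035,0,0,0,1],[0.05,0,0,0,1],[0.056,0,0,0,1],[0.06,0,0,0,1],[0.064,0,0,0,1],[0.067,0,0,0,1],[0.068,0,0,0,1]])

```text
clock: 22.38
tcp_pos: [360.5, 306.4, 238.9]
tool_rot: [-2.585, 1.57, 0.556]
contact_force: [-1.2, -1.5, 12.2]
width: 23.2
```

>>> drive_tool(deltas=[[0.0005,0,0,0,1],[0.0005,0,0,0,1]])

```text
clock: 22.55
tcp_pos: [360.4, 306.4, 239.0]
tool_rot: [-2.441, 1.57, 0.701]
contact_force: [-1.2, -0.4, 3.8]
width: 23.2
```

Seated; release, lift, and move aside so that the cameras see everything.

>>> drive_tool(deltas=[[0,0,0,0,0.7],[0,0,0,0,0.4],[0,0,0,0,0.4],[0,0,0,0,0.4],[-0.03,0,0,0,0.4],[-0.06,0,0,0,0.4],[-0.09,0,0,0,0.4],[-0.12,0,0,0,0.4]])

```text
clock: 23.22
tcp_pos: [360.1, 306.1, 359.4]
tool_rot: [0.836, 1.57, -2.306]
contact_force: [0.8, 0.7, -0.7]
width: 52.5
```

>>> drive_tool(deltas=[[-0.03,0.04,-0.01,0,0.4],[-0.06,0.08,-0.02,0,0.4],[-0.08,0.12,-0.03,0,0.4],[-0.1,0.16,-0.035,0,0.4],[-0.1,0.2,-0.035,0,0.4],[-0.1,0.24,-0.035,0,0.4],[-0.1,0.28,-0.035,0,0.4],[-0.1,0.32,-0.035,0,0.4]])

```text
clock: 23.88
tcp_pos: [394.8, 1.4, 458.6]
tool_rot: [-2.936, 1.57, 0.206]
contact_force: [0.8, 0.2, -0.1]
width: 53.4
```

>>> drive_tool(deltas=[[0,0.04,0,0,0.4],[0,0.08,0,0,0.4],[0,0.12,0,0,0.4],[0,0.16,0,0,0.4],[0,0.2,0,0,0.4],[0,0.24,0,0,0.4],[0,0.28,0,0,0.4],[0,0.28,0,0,0.4]])

```text
clock: 24.55
tcp_pos: [393.4, -284.7, 458.6]
tool_rot: [1.755, 1.564, -1.398]
contact_force: [0.7, -0.7, -0.1]
width: 53.1
```

```bash
python3 - <<'E'
import ov
from ov import *
ov.t=r.camera('top'); ov.s=r.camera('scene'); e=pickle.load(open('est.pkl','rb'))
# expected: plate top at 68, knob top at 98, canister foot
def overlay2():
    for tag,c,(x0,y0,w,h) in(('f_t',ov.t,(210,140,170,120)),('f_s',ov.s,(270,100,170,145))):
        S=4; im=cv2.convertScaleAbs(cv2.resize(c['frame'][y0:y0+h,x0:x0+w],None,fx=S,fy=S,interpolation=cv2.INTER_CUBIC),alpha=1.5)
        for k in('c56','c74','c92','c110'):
            x,y=e[k]; d=int(k[1:])
            for z,D,col in((0,d,(255,0,0)),(68,d+8,(0,0,255)),(98,24,(0,255,0))):
                p=(proj(c,circ(x,y,z,D))-[x0,y0]+.5)*S
                cv2.polylines(im,[(p*8).astype(np.int32)],True,col,1,cv2.LINE_AA,3)
        cv2.imwrite('pics/'+tag+'.png',im)
overlay2(); o=r.observe(); print(o['tcp_pos'],o['clock'])
E
```

```text
[ 394.5338346  -278.1925031   457.83420714] 24.65
```

View pics/f_s.png

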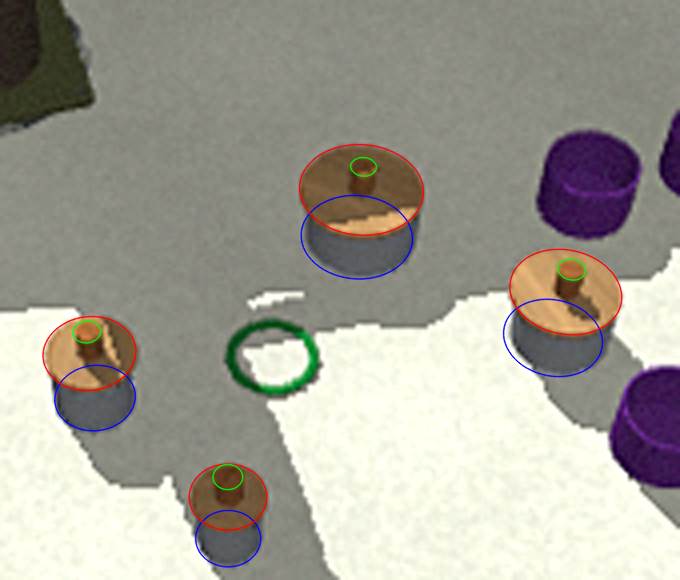

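View pics/f_t.png

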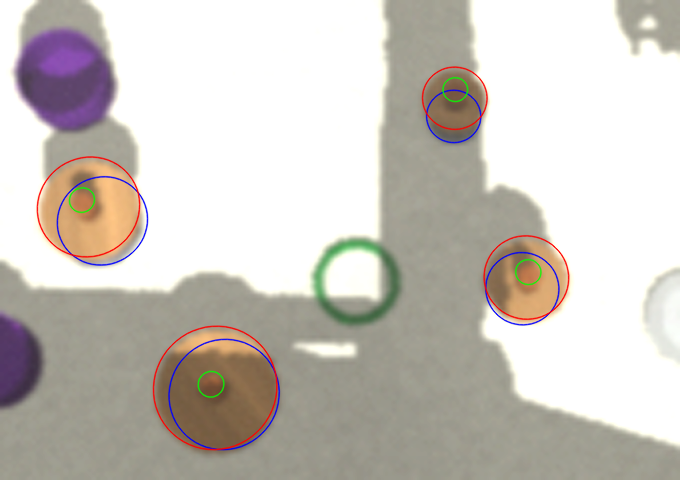

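```bash
python3 - <<'E'
from h import *
import pickle
s0=pickle.load(open('scene0.pkl','rb'))['frame']; s1=r.camera('scene')['frame']
f=lambda i:cv2.resize(i[155:205,390:440],None,fx=8,fy=8,interpolation=cv2.INTER_CUBIC)
cv2.imwrite('pics/c92.png',cv2.convertScaleAbs(np.hstack([f(s0),f(s1)]),alpha=1.6)); print(r.observe()['qvel'].round(3))
E
```

```text
[-0.037 -0.01  -0.02   0.019  0.    -0.     0.001]
```

View pics/c92.png

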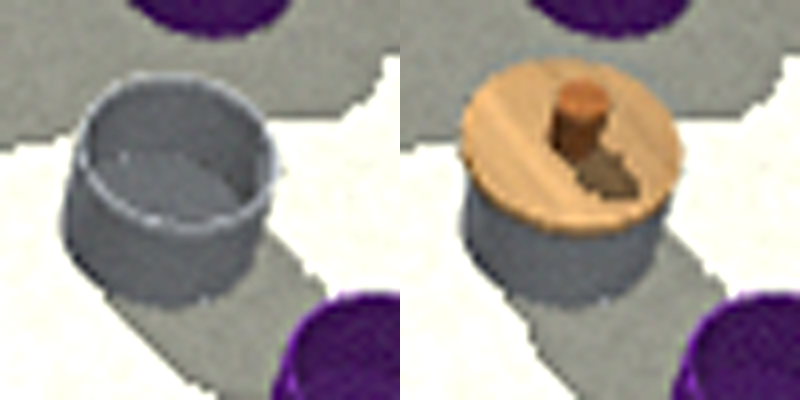

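The before and after crops show the 92 mm canister unmoved, with the same left edge at column 62, and its lid flat.

```bash
python3 -c "
from rig import r
print(r.close_job())"
```

```text
the job is handed in; nothing more can be done
None
```

All four bamboo lids are on the canisters of their own size (82→74, 64→56, 100→92, 118→110), knob up and released, and the job is handed in. It used about 25 s of the 106 s. No verdict was reported, so success rests on my own checks below.

- **Seating:** In the final top and scene pictures, each plate and knob lined up to about 1–2 mm with where a seated lid should appear. All four lids went down to full depth, so the plugs are in the mouths. Contact force at the rim stayed at or below about 12 N.
- **Canisters:** A before-and-after crop showed the 92 mm canister had not moved. I checked the other three only through the outline overlay.
- **Bystanders:** The clear lid looked undisturbed in the part of the final top picture I viewed. The cup was outside the final crops, but the arm went no lower near it than the one lid pick-up and felt no contact there.
- **Disagreements:**
  - The scene and top cameras differed by 5–12 mm at first. I used their average, which the wrist camera then confirmed.
  - The foot of the 92 mm canister sat a few pixels off its drawn outline, while its rim, lid and knob matched. I put that down to camera calibration.

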